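# Set the swing clamp for a washer-and-nut set

## Robot

A 6-joint arm with a two-finger parallel gripper is mounted at the origin on a cart in front of the work surface, level with it; the furniture and walls round the work are solid. World frame = base frame: x ahead of the robot, y to its left, z up, the work surface at z = 0. Lengths are in mm, angles in rad, forces in N, time in s.
With the tool pointing down it reaches from about 350 to 975 mm from the base axis. Payload 7.1 kg.
Tool frame: the origin (TCP) lies at the very end of the fingers, on their centre line; the grasp point (between the pads) lies 19 mm behind it; z points along the fingers, y is the line along which they close (so a half turn about z gives the same grasp; the last joint's range is limited). The gripper opens to 88 mm and grips with 3 to 60 N. Pads are 20 mm wide; open, the fingers measure 115 mm over their backs; the gripper's body (75 mm by 178 mm) begins 61 mm behind the grasp point.
Start: joints at [-1.339, 0.423, 1.63, -0, 1.089, -0.019], TCP at [155.131, -605.425, 222.675] pointing down, gripper open.
Joint ranges: [-3, 3], [-0.9, 2.11], [0.09, 2.58], [-1.31, 4.45], [0.11, 2.69], [-2.54, 2.54]. Speed limits (rad/s): [2.39, 2.39, 3.01, 3.14, 3.14, 3.14].

## Interface

Orientations are given as a unit quaternion [w, x, y, z].
In Python, from workcell import bot gives the robot as it stands. The module is installed in compiled form; this text tells all that it offers.
- The arm moves only by the tool carry_out, never from a script. Its argument "motion" is a list that holds one entry, the list of rows, each a list of 5 numbers: the shift along the tool's x, y, z in mm, then the turn about the tool's z in rad, then the opening, from 0 (shut) to 1 (fully open). In form: [[[dx, dy, dz, yaw, fingers], ...]]. A call has 1 to 10 rows; each row shifts and turns the commanded pose from where the row before left it, along the tool's axes as they then stand; what a row does not reach is not made up. A row lasts 1/12 s, in which the tool goes at most 41.7 mm and 7.16 degrees, less where a joint would pass 70% of its speed; a pose out of reach is approached as far as the arm can. A call is refused whole if a number of a shift passes 41.7 or a number of a turn 0.125, either way. A call with a gripper value outside its range is refused whole. The fingers move at their own pace and stop on an object; "squeeze" is the grip in N (left out, the last holds). Time passes only in rows, so rows that do not move let the fingers close. It gives the time, the measured TCP pose, the force, the opening and the grip force at its end, in the units of the state.
- bot.sense(): the state, without advancing time (a new reading comes with each control period).
- bot.camera(name): name is "side" or "top" or "wrist"; returns (picture, depth): 400x640x3 uint8, red, green, blue; 400x640 float32, mm along the optical axis (not along the pixel's ray), 0 where there is no reading.
- bot.camera_model(name): a dict with "mtx" (3x3 intrinsics, pixels), "R" (3x3) and "t" (3): a world point X has camera coordinates R X + t. Camera axes: x right, y down, z forward; pixel columns grow to the right and rows downward; lengths in mm; the calibration is good to about 2 mm. A picture is of the moment at which its call begins: read the wrist's pose just before it. camera_model takes no time and is no camera call; for the wrist camera it gives the pose at the moment of the call.
- bot.hand_in(): hands the job in; it is judged then, once.
Trained networks look in the newest picture that a camera, given by its name, has taken for a name from the list of things; names that differ only in an ending like _2 or _b are one class to them, and where a whole thing is asked for, a point or a joint stands for the part that bears it (a point fixed in the world has none). Each returns a list of dicts, best first, with "conf" (0 to 1); they miss things now and then, are a little off and sometimes report something else, mostly with a low value. They report only what shows in the picture. A call takes as long as a camera call. They do not tell look-alikes from the thing itself.
- bot.regions_of(name, camera): "mask" (400x640 bool, what is visible of it) and "xy" ([column, row] in pixels, amid what is visible of it).
The state is a dict: "t": time; "qpos": joint angles; "dq": joint speeds; "joint_efforts": joint torques, N m; "ee_pos": TCP position; "eef_rot": TCP orientation; "force": force on the tool from outside, world axes, zero at the start; "wrist_torque": the same for the moment, N m; "gripper_width": finger opening in mm; "finger_force": force on a finger pad.
Only numpy, scipy, OpenCV 4.12 (cv2) and the standard library are available. Lean on these libraries where they do the work, as an engineer would, in place of code of your own. Each camera call takes 0.05 s, during which the arm holds its last target. There are 200 camera calls.

## Task

Set up the swing clamp on its first piece: put the flat ring over the locating pin, then the hexagon nut on top of it, both lying flat, and swing the arm over them right up to its stop. Turn the thumbscrew clockwise until its foot seats hard on the nut, then back it off a quarter turn so that the set is left free, and finish while holding the thumbscrew there in the gripper, ready for the lock nut to be tightened. Leave the oil bottle, the gauge block and the hex key where they are.

Things in the scene. Friction and masses are not known exactly. Their poses are not given: they have to be found in the camera images.
- ring_centre (a point): centre (half-way up) of the loose flat brass ring: 42 mm outside diameter, 7 mm thick, round hole 20 mm, about 60 g; lies flat on the bench; z is its axis. Grasp it across the outside. It lies left or right in front of the fixture (the nut on the other side); behind the right-hand spot, from x 0.52 on and right of y -0.14, stands an open carton 95 mm tall: pass over it high
- nut_centre (a point): centre (half-way up) of the loose hexagon nut: 30 mm across flats along its own x (35 mm across corners along its y), 16 mm tall, hole about 17 mm, about 60 g; stands flat on the bench; z is its axis
- pin_seat (a point): on the clamp fixture, fixed to the bench: centre of the round steel seat (30 mm across, face 20 mm above the bench) at the foot of the upright 9 mm locating pin (19 mm tall, tapered top). z is up; the arm's pivot lies 100 mm off along -y. A stop post (20 mm thick, 65 mm tall) stands at +24 mm in x, -62 mm in y; the 12 mm thick plate reaches 45 mm to either side in x and from -147 to +53 mm in y
- pivot (a point): on the vertical pivot axis of the swing arm, at mid-height of the arm (67 mm above the bench); same axes as pin_seat. The pivot bolt's head ends 88 mm above the bench
- swing_tip (a point): centre of the free end of the swing arm, 140 mm from the pivot and 67 mm above the bench: a tab 16 mm wide and 14 mm thick (60 to 74 mm above the bench) that reaches from 118 to 155 mm from the pivot. Its y points outward along the arm; x points to the side toward which the arm closes, so push it on its -x side or pinch it across x from above
- swing_arm (a joint): angle of the swing arm, rad: 0 = closed, against its stop post and straight over the pin; grows as it opens (anticlockwise from above). Starts open. It stays where it is left (friction 0.25 N m; the arm weighs about 0.5 kg with the screw)
- thumb_grip (a point): centre of the black wing grip of the thumbscrew, carried by the swing arm 100 mm from the pivot, about 115 mm above the bench: a flat wing 50 mm long (along its own x), 10 mm thick (along its y) and 24 mm tall, with rounded ends; grasp it across y from above. z is the screw's axis, up. When the arm is closed, the axis stands over the pin
- thumbscrew (a joint): turn of the thumbscrew, rad: 0 = hard on its seat, where the foot presses on the nut of a complete set; grows as it is backed off (anticlockwise from above), 6 mm of rise a turn. Starts backed off by 2.2 to 2.8 rad. Turning takes about 0.06 N m; at 0 it stops hard
- pressure_foot: steel foot under the thumbscrew, 26 mm across; it does not turn but goes up and down with the screw (and it carries the screw). Origin: centre of its flat underside, which is 43 mm above the bench when seated. z is up
- oil_bottle: oil bottle, 35 mm across, 107 mm tall, standing; origin at the centre of its underside. Bystander
- gauge_block: plain ground steel block, 24 x 24 x 18 mm; origin at the centre of its underside. Bystander
- hex_key: L-shaped hex key lying flat, 31 x 89 x 5 mm, long along y; origin at the centre of its underside. Bystander
Mind the look-alikes: they are no part of the job. Leave any yellow look-alike of the part that bears nut_centre alone.

How it is judged (in metres and radians):
On the way, in this order (a step that is already met when the one before it is completed fails the run):
1. the ring lies flat on the seat, over the pin, and is let go (horizontal distance between ring_centre and pin_seat below 0.005 m and z of ring_centre in the frame of pin_seat below 0.006 m and contact force between the fingers and ring below 0.3 N), for 0.2 s.
2. the nut lies flat on the ring, over the pin, and is let go (horizontal distance between nut_centre and pin_seat below 0.005 m and z of nut_centre in the frame of pin_seat between 0.0125 and 0.0175 m and contact force between the fingers and nut below 0.3 N), for 0.2 s.
3. the arm is swung over the set, against its stop (value of joint swing_arm below 0.05 rad), for 0.1 s.
4. the thumbscrew is seated, its foot pressing on the nut (value of joint swing_arm below 0.05 rad and value of joint thumbscrew below 0.1 rad and contact force between pressure_foot and nut above 1 N), for 0.1 s.
At the end, for the whole second after the job is handed in: The thumbscrew, seated before, stands still 90 degrees (within 17) back from its seat, held by the fingers with over 1.5 N; its foot is off the nut; the arm is at its stop (within 0.05 rad); ring on the seat, nut on the ring, flat, both within 5 mm of the pin's axis (value of joint thumbscrew between 1.27 and 1.87 rad and velocity of joint thumbscrew between -0.05 and 0.05 rad/s and contact force between the fingers and pressure_foot above 1.5 N and value of joint swing_arm below 0.05 rad and horizontal distance between each of ring_centre, nut_centre and pin_seat below 0.005 m and z of ring_centre in the frame of pin_seat below 0.006 m and z of nut_centre in the frame of pin_seat between 0.0125 and 0.0175 m and contact force between pressure_foot and nut below 0.3 N); the arm keeps its last pose, push and grip.
It fails at once if the oil bottle, the gauge block or the hex key are moved by more than 20 mm (distance of any of oil_bottle, gauge_block, hex_key from where it was at the start of the episode above 0.02 m).
It also fails if it takes over 72 s, if anything falls off the work surface, if the arm or the gripper's body presses on something with over 40 N, if the wrist force passes 120 N, or if a joint passes its speed limit or range.

## Working session

There is one attempt and no reset: what is moved stays moved. The work goes in short steps, Python scripts to look and compute and a tool call to move; the robot and the scene stay as the last step left them, time stands still between calls to the robot, and variables do not carry over. Pictures are saved under pics/ and viewed, at most 10 in all, crops included, and the job is handed in when it is done.

Besides the shell and the picture viewer there is one more tool, called after ">>>" in YAML: its name, and indented under it one key for each argument. carry_out: Moves the arm, as the interface text tells. Its arguments: {"type":"object","properties":{"motion":{"type":"array","items":{"type":"array","items":{"type":"array","items":{"type":"number"}}}},"squeeze":{"type":"number"}},"required":["motion"]}

```bash
mkdir -p pics
cat > h.py <<'E'
from workcell import bot
import numpy as np, cv2
def pts(cam,depth,mask):
    m=bot.camera_model(cam);K=np.array(m["mtx"]);R=np.array(m["R"]);t=np.array(m["t"])
    v,u=np.nonzero(mask&(depth>0));d=depth[v,u]
    c=np.stack([(u-K[0,2])/K[0,0]*d,(v-K[1,2])/K[1,1]*d,d])
    return (R.T@(c-t[:,None])).T
def look(cam,names):
    im,d=bot.camera(cam);out={}
    for n in names:
        out[n]=[]
        for r in bot.regions_of(n,cam)[:3]:
            if r["conf"]<.2: continue
            p=pts(cam,d,r["mask"]);
            if len(p)<5: continue
            out[n].append((r,p))
            top=np.percentile(p[:,2],90); q=p[abs(p[:,2]-top)<4]
            print(n,round(r["conf"],2),"px",np.round(r["xy"]),"n",len(p),"med",np.round(np.median(p,0)),"top",round(top),"topmid",np.round((q.min(0)+q.max(0))/2,1),"mean",np.round(q.mean(0),1),"ext",np.round(np.ptp(q,0)))
    return im,d,out
E
python3 - <<'E'
from h import *
s=bot.sense();print(s)
ims=[]
for c in ["top","side"]:
    print(c); im,d,o=look(c,["ring_centre","nut_centre","swing_tip","thumb_grip","pressure_foot","oil_bottle","gauge_block","hex_key"] if c=="top" else ["thumb_grip"]); cv2.imwrite(f"pics/{c}1.png",im[:,:,::-1])
E
```

```text
{'t': 0.0, 'qpos': array([-1.33900706e+00,  4.23832620e-01,  1.63067336e+00, -3.12238611e-05,
        1.08862818e+00, -1.90083944e-02]), 'dq': array([ 3.47697732e-04, -8.05824967e-04,  9.61862506e-05, -6.74815972e-05,
        5.44646021e-05, -1.37649147e-04]), 'joint_efforts': array([ 7.85676330e-04, -5.44625866e+01, -2.73671722e+01,  6.43611699e-02,
        2.26523675e-02, -1.16812707e-04]), 'ee_pos': array([ 154.99386086, -604.90088731,  221.91338007]), 'eef_rot': array([-7.64929076e-04,  9.92146662e-01,  1.25077600e-01, -9.55946618e-05]), 'force': array([-0.03295553,  0.47720416,  0.36063385]), 'wrist_torque': array([-0.05098888,  0.06455146,  0.03285268]), 'finger_force': 0.0, 'gripper_width': 87.88063651365336}
top
ring_centre 0.45 px [186. 243.] n 228 med [418. 295.   7.] top 10 topmid [417.3 294.7   9.6] mean [417.8 294.9   8. ] ext [39. 40.  8.]
nut_centre 0.58 px [365. 256.] n 118 med [ 398. -117.   16.] top 20 topmid [ 397.5 -116.2   18.5] mean [ 397.8 -116.3   17.7] ext [28. 29.  6.]
swing_tip 0.72 px [304. 200.] n 984 med [531.  33.  77.] top 120 topmid [481.3  26.6 120.3
[... 160 characters left out ...]
8] ext [25. 42.  7.]
pressure_foot 0.56 px [303. 211.] n 177 med [487.  33. 127.] top 130 topmid [489.2  31.  129.8] mean [489.   32.8 128.8] ext [25. 42.  7.]
oil_bottle 0.76 px [258. 126.] n 314 med [698. 144.  59.] top 88 topmid [705.7 147.2  88.1] mean [704.8 146.8  87. ] ext [21. 20.  8.]
hex_key 0.64 px [293. 271.] n 119 med [372.  56.   5.] top 8 topmid [376.9  64.8   6.9] mean [371.9  59.4   6.3] ext [24. 87.  6.]
side
thumb_grip 0.61 px [251. 191.] n 73 med [384. 144.  16.] top 20 topmid [384.8 147.4  18.9] mean [383.1 148.8  18.2] ext [24. 27.  6.]
thumb_grip 0.47 px [303. 199.] n 800 med [516.  27.  74.] top 111 topmid [489.   30.4 110.9] mean [489.9  27.  111.5] ext [22. 38.  7.]
```

View pics/top1.png

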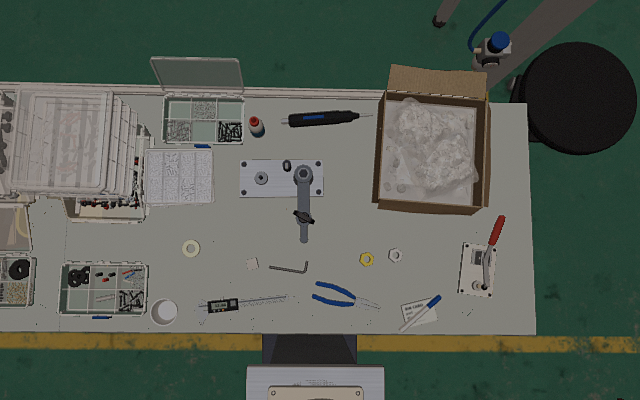

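View pics/side1.png

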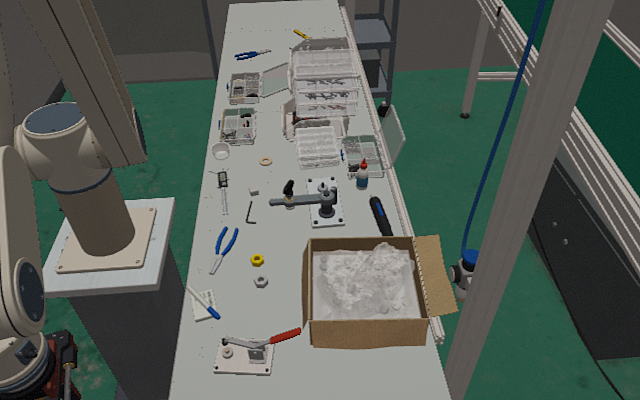

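The top view shows the seat at about (262,178), the pivot at (303,175), and the arm open and pointing at the robot. The ring is at (191,248), the silver nut at (395,255) and its yellow look-alike at (367,259). The detection labelled "nut" was the yellow one. I'll go over the nut first and look from there.

>>> carry_out:
  motion:
    - [[25.4,-29.6,0,0,1],[25.4,-29.6,0,0,1],[25.4,-29.6,0,0,1],[25.4,-29.6,0,0,1],[25.4,-29.6,0,0,1],[25.4,-29.6,0,0,1],[25.4,-29.6,0,0,1],[25.4,-29.6,0,0,1],[25.4,-29.6,0,0,1],[25.4,-29.6,0,0,1]]

```text
t: 1.38
ee_pos: [328.2, -254.0, 223.0]
eef_rot: [0.0, 0.992, 0.125, 0.0]
force: [-0.1, -0.4, -0.3]
gripper_width: 87.6
finger_force: 0.0
```

>>> carry_out:
  motion:
    - [[25.4,-29.6,0,0,1],[25.4,-29.6,0,0,1],[25.4,-29.6,0,0,1],[0,0,0,0.084,1],[0,0,0,0.084,1],[0,0,0,0.084,1],[0,0,0,0,1],[0,0,0,0,1]]

```text
t: 2.05
ee_pos: [379.6, -150.7, 222.8]
eef_rot: [0.0, 1.0, 0.001, 0.0]
force: [-0.9, -0.3, -0.6]
gripper_width: 87.8
finger_force: 0.0
```

Run:
```python
from h import *
s=bot.sense();print(s["t"],s["ee_pos"],s["eef_rot"],s["force"])
m=bot.camera_model("wrist");print("cam",-np.array(m["R"]).T@np.array(m["t"]),np.array(m["R"]))
im,d,o=look("wrist",["nut_centre"]);cv2.imwrite("pics/w1.png",im[:,:,::-1])
# top: seat / pivot heights
im,d=bot.camera("top")
def at(u,v,r=4):
    k=np.zeros(d.shape,bool);k[v-r:v+r+1,u-r:u+r+1]=1;p=pts("top",d,k);return np.round(np.median(p,0)),np.round(p[:,2].max())
for n,u,v in [("seat",262,178),("pivot",303,174),("ring",191,248),("nut",395,255),("gauge",251,263),("post",287,165)]:print(n,at(u,v))
```

```text
2.05 [ 379.57882665 -150.65191924  222.80116241] [6.31133433e-05 9.99999699e-01 7.61503498e-04 1.35278278e-04] [-0.92691802 -0.34832342 -0.63212913]
cam [ 455.53414495 -149.83161629  385.00796094] [[ 1.15219506e-03 -9.99999239e-01  4.41237639e-04]
 [-9.61067742e-01 -9.85419398e-04  2.76311102e-01]
 [-2.76310457e-01 -7.42423548e-04 -9.61068145e-01]]
nut_centre 0.65 px [349. 156.] n 378 med [ 407. -185.   16.] top 17 topmid [ 407.9 -184.2   16. ] mean [ 408.1 -184.2   16.1] ext [33. 29.  5.]
nut_centre 0.62 px [288. 162.] n 415 med [ 398. -116.   16.] top 17 topmid [ 397.4 -115.8   15.7] mean [ 397.8 -116.1   16.1] ext [32. 32.  5.]
nut_centre 0.52 px [122.  27.] n 10589 med [544.  35.  19.] top 109 topmid [488.4  30.4 108.9] mean [491.2  28.8 109.1] ext [27. 39.  8.]
seat (array([584., 131.,  21.]), np.float64(41.0))
pivot (array([585.,  34.,  86.]), np.float64(92.0))
ring (array([418., 295.,   2.]), np.float64(13.0))
nut (array([ 408., -186.,   14.]), np.float64(395.0))
gauge (array([386., 151.,  19.]), np.float64(25.0))
post (array([609.,  71.,  65.]), np.float64(70.0))
```

View pics/w1.png

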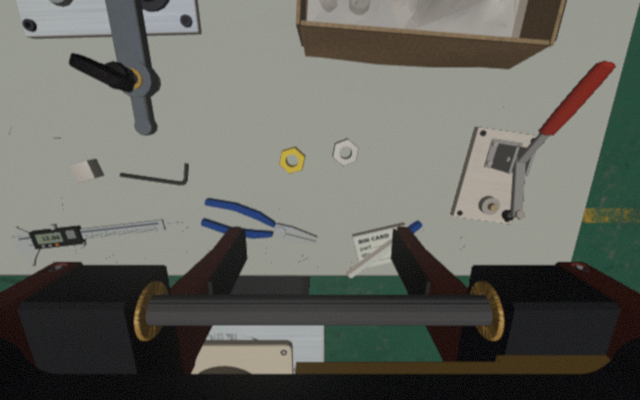

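The wrist view shows the silver nut at (345,152), about (408,-184), with the yellow one at (291,160) beside it. The clamp is at the upper left. Next I go to the ring.

>>> carry_out:
  motion:
    - [[1,-40,0,0,1],[1,-40,0,0,1],[1,-40,0,0,1],[1,-40,0,0,1],[1,-40,0,0,1],[1,-40,0,0,1],[1,-40,0,0,1],[1,-40,0,0,1],[1,-40,0,0,1],[1,-40,0,0,1]]

```text
t: 3.03
ee_pos: [389.7, 251.2, 222.8]
eef_rot: [-0.0, 1.0, -0.0, 0.0]
force: [0.4, -1.3, 0.6]
gripper_width: 87.9
finger_force: 0.0
```

>>> carry_out:
  motion:
    - [[5,-40,5,0,1],[0,0,10,0,1],[0,0,10,0,1],[0,0,0,0,1],[0,0,0,0,1]]

```text
t: 3.45
ee_pos: [394.3, 287.7, 196.8]
eef_rot: [0.001, 1.0, -0.001, -0.001]
force: [1.1, 0.4, 0.3]
gripper_width: 88.2
finger_force: 0.0
```

```bash
cat >> h.py <<'E'
def hexang(p,lo,hi):
    q=p[(p[:,2]>lo)&(p[:,2]<hi),:2]; q=q-(q.min(0)+q.max(0))/2
    w=[(np.ptp(q@[np.cos(a),np.sin(a)]),np.degrees(a)) for a in np.radians(np.arange(0,180,3))]
    return min(w),[round(float(x[0]),1) for x in w[::5]]
E
python3 - <<'E'
from h import *
s=bot.sense();print(s["t"],s["ee_pos"])
im,d,o=look("wrist",["ring_centre"]);cv2.imwrite("pics/w2.png",im[:,:,::-1])
E
```

```text
3.45 [394.28665001 287.66020427 196.77927404]
ring_centre 0.59 px [303. 162.] n 798 med [419. 299.   8.] top 9 topmid [418.5 297.7   7.9] mean [418.9 297.8   8.1] ext [41. 41.  5.]
```

View pics/w2.png

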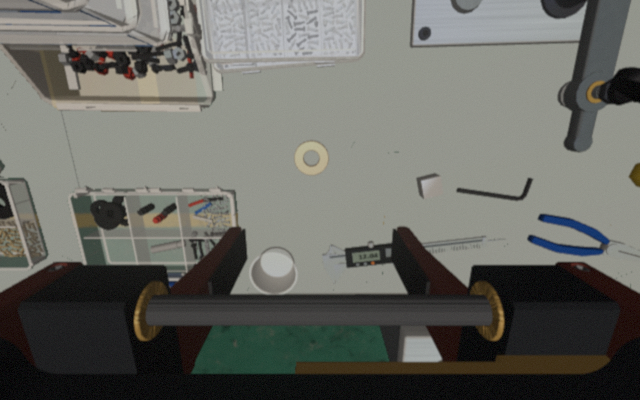

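The ring is at (311,158) with clear space around it. I'll refine its centre from depth inside the region.

```bash
cat >> h.py <<'E'
def blob(cam,c,r,lo,hi):
    "points within r of c (xy) and lo<z<hi: min-enclosing circle centre, radius"
    im,d=bot.camera(cam);p=pts(cam,d,d>0)
    k=(np.hypot(p[:,0]-c[0],p[:,1]-c[1])<r)&(p[:,2]>lo)&(p[:,2]<hi);p=p[k]
    if len(p)<10: print("few",len(p));return p
    print(cam,c,"n",len(p),"z",np.round(np.percentile(p[:,2],[10,50,90]),1),"mid",np.round((np.percentile(p[:,:2],1,0)+np.percentile(p[:,:2],99,0))/2,1),"mean",np.round(p.mean(0),1),"circ",np.round(cv2.minEnclosingCircle(p[:,:2].astype(np.float32).reshape(-1,1,2))[1],1),np.round(cv2.minEnclosingCircle(p[:,:2].astype(np.float32).reshape(-1,1,2))[0],1))
    return p
E
python3 - <<'E'
from h import *
blob("wrist",(418,298),32,4.5,11)
E
```

```text
wrist (418, 298) n 748 z [6.2 7.3 8.3] mid [417.9 297.4] mean [418.2 297.5   7.3] circ 21.0 [417.6 297.4]
```

Its radius comes out at 21.0 mm, which matches, and the centre is (417.8, 297.4). Now I grasp it and lift.

>>> carry_out:
  motion:
    - [[5.9,-2.4,10,0,1],[5.9,-2.4,25,0,0.9],[5.9,-2.4,35,0,0.8],[5.8,-2.5,35,0,0.75],[0,0,35,0,0.75],[0,0,25,0,0.75],[0,0,18,0,0.75],[0,0,10,0,0.75],[0,0,0,0,0.75],[0,0,0,0,0.75]]

```text
t: 4.43
ee_pos: [418.9, 298.8, 4.7]
eef_rot: [0.0, 1.0, -0.001, -0.0]
force: [0.5, -1.1, -0.2]
gripper_width: 65.8
finger_force: 0.0
```

>>> carry_out:
  motion:
    - [[0,0,0,0,0.2],[0,0,0,0,0.2],[0,0,0,0,0.2],[0,0,0,0,0.2],[0,0,0,0,0.2],[0,0,0,0,0.2]]
  squeeze: 15

```text
t: 4.93
ee_pos: [419.0, 299.3, 5.5]
eef_rot: [-0.0, 1.0, -0.001, 0.001]
force: [-0.8, -0.2, 6.9]
gripper_width: 39.7
finger_force: 15.0
```

The grip is too high on the ring. I'll open, go 3.5 mm lower and grip again.

>>> carry_out:
  motion:
    - [[0,0,0,0,0.6],[0,0,0,0,0.6],[0,0,2,0,0.6],[0,0,1.5,0,0.6],[0,0,0,0,0.2],[0,0,0,0,0.2],[0,0,0,0,0.2],[0,0,0,0,0.2],[0,0,0,0,0.2]]

```text
t: 5.68
ee_pos: [418.5, 298.9, 1.1]
eef_rot: [0.0, 1.0, -0.001, -0.0]
force: [0.2, 0.6, -1.0]
gripper_width: 40.7
finger_force: 15.0
```

>>> carry_out:
  motion:
    - [[0,0,-15,0,0.2],[0,0,-35,0,0.2],[0,0,-40,0,0.2],[0,0,-40,0,0.2],[10,14,-35,0,0.2],[20,29,-15,0,0.2],[20,29,0,0,0.2],[20,29,0,0,0.2],[20,29,0,0,0.2],[20,29,0,0,0.2]]

```text
t: 6.52
ee_pos: [529.0, 138.3, 181.6]
eef_rot: [-0.0, 1.0, -0.001, 0.0]
force: [-0.0, -0.5, 0.2]
gripper_width: 40.5
finger_force: 15.0
```

>>> carry_out:
  motion:
    - [[8,6,0,0,0.2],[0,0,0,0,0.2],[0,0,0,0,0.2]]

```text
t: 6.77
ee_pos: [536.0, 133.8, 180.9]
eef_rot: [-0.0, 1.0, -0.001, -0.0]
force: [-0.1, 0.5, -0.7]
gripper_width: 40.6
finger_force: 15.0
```

Run:
```python
from h import *
s=bot.sense();print(s["t"],s["ee_pos"],s["gripper_width"],s["finger_force"])
im,d=bot.camera("wrist");cv2.imwrite("pics/w3.png",im[:,:,::-1])
blob("wrist",(584,131),24,16,24)
blob("wrist",(584,131),14,28,45)
blob("wrist",(585,32),14,80,95)
blob("wrist",(609,70),18,60,70)
```

```text
6.7667 [535.96265857 133.76073095 180.89139672] 40.56099167582096 14.999945490317259
wrist (584, 131) n 571 z [19.2 20.3 21.2] mid [585.3 136.5] mean [585.8 136.7  20.2] circ 15.6 [585.2 136.6]
wrist (584, 131) n 59 z [34.4 36.8 39.6] mid [585.4 136.7] mean [585.7 136.6  36.9] circ 4.4 [585.5 136.6]
wrist (585, 32) n 438 z [80.6 87.3 88.4] mid [586.9  35.1] mean [587.6  36.6  86.3] circ 13.6 [585.3  32.5]
wrist (609, 70) n 394 z [64.2 65.5 67.5] mid [611.4  75.1] mean [611.4  75.5  65.6] circ 10.1 [611.1  75.1]
```

View pics/w3.png

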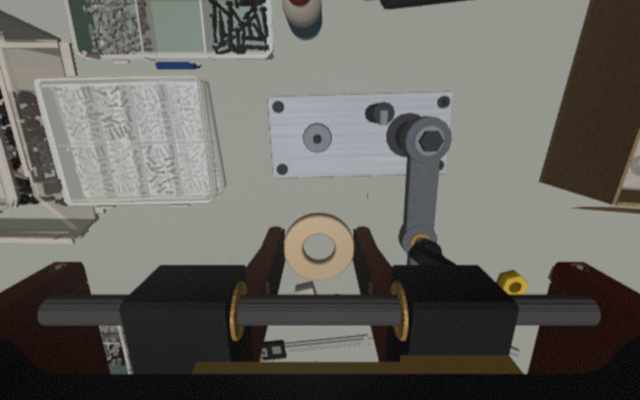

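The seat is at (317,138), about (585.4, 136.6), with the pin visible in it. The ring is held level at (319,247). I'll measure its offset in the hand.

Run:
```python
from h import *
s=bot.sense();print(s["ee_pos"])
blob("wrist",(536,134),30,183,192)
```

```text
[535.52664489 134.94296946 181.12636007]
wrist (536, 134) n 3341 z [186.  187.2 188.1] mid [535.6 134.1] mean [536.8 135.3 187.1] circ 28.2 [542.  134.2]
```

>>> carry_out:
  motion:
    - [[16.5,-0.8,0,0,0.2],[16.5,-0.8,10,0,0.2],[16.6,-0.8,25,0,0.2],[0,0,35,0,0.2],[0,0,35,0,0.2],[0,0,20,0,0.2],[0,0,12,0,0.2],[0,0,8,0,0.2],[0,0,0,0,0.2],[0,0,0,0,0.2]]

```text
t: 7.9
ee_pos: [586.5, 136.5, 37.0]
eef_rot: [-0.0, 1.0, -0.0, 0.001]
force: [0.9, 0.4, -0.4]
gripper_width: 40.7
finger_force: 15.0
```

>>> carry_out:
  motion:
    - [[0,0,4,0,0.2],[0,0,4,0,0.2],[0,0,3,0,0.2],[0,0,3,0,0.2],[0,0,0,0,0.2],[0,0,0,0,0.2]]

```text
t: 8.4
ee_pos: [585.9, 136.1, 22.1]
eef_rot: [0.0, 1.0, -0.001, -0.0]
force: [-0.4, -0.2, -0.7]
gripper_width: 41.0
finger_force: 15.0
```

>>> carry_out:
  motion:
    - [[0,0,0.5,0,0.6],[0,0,0,0,0.6],[0,0,0,0,0.6],[0,0,0,0,0.6],[0,0,-10,0,0.6],[0,0,-30,0,0.6],[0,0,-40,0,0.6],[0,0,-40,0,0.7],[0,0,-40,0,0.8],[-30,0,-20,0,0.8]]

```text
t: 9.23
ee_pos: [562.1, 136.9, 208.1]
eef_rot: [-0.001, 1.0, -0.001, 0.006]
force: [-0.2, 0.4, 1.5]
gripper_width: 68.6
finger_force: 0.0
```

>>> carry_out:
  motion:
    - [[-20,0,0,0,0.8],[0,0,0,0,0.8],[0,0,0,0,0.8]]

```text
t: 9.48
ee_pos: [535.7, 136.3, 202.8]
eef_rot: [-0.0, 1.0, -0.0, 0.001]
force: [0.1, 0.3, -0.2]
gripper_width: 70.6
finger_force: 0.0
```

Run:
```python
from h import *
s=bot.sense();print(s["t"],s["ee_pos"])
blob("wrist",(585.4,136.6),28,23,31)
blob("wrist",(585.4,136.6),10,34,45)
```

```text
9.4833 [535.70461797 136.2534139  202.79465003]
wrist (585.4, 136.6) n 869 z [25.4 26.4 27.4] mid [585.5 137. ] mean [586.  137.   26.4] circ 21.0 [585.5 137. ]
wrist (585.4, 136.6) n 47 z [34.3 36.5 38.7] mid [585.5 135.8] mean [585.6 136.   36.6] circ 4.2 [585.5 135.9]
```

The ring is seated, concentric within about 1 mm. Next is the nut.

>>> carry_out:
  motion:
    - [[-16.8,35.6,0,0,0.8],[-16.8,35.6,0,0,0.8],[-16.8,35.6,0,0,0.8],[-16.8,35.6,0,0,0.8],[-16.8,35.6,0,0,0.8],[-16.8,35.6,0,0,0.8],[-16.8,35.6,0,0,0.8],[-16.8,35.6,0,0,0.8],[-16.8,35.6,0,0,0.8]]

```text
t: 10.33
ee_pos: [384.0, -186.1, 201.3]
eef_rot: [-0.0, 1.0, -0.001, -0.0]
force: [0.4, 0.4, 0.1]
gripper_width: 70.4
finger_force: 0.0
```

>>> carry_out:
  motion:
    - [[0,0,15,0,0.8],[0,0,15,0,0.8],[0,0,0,0,0.8],[0,0,0,0,0.8]]

```text
t: 10.67
ee_pos: [384.2, -184.3, 170.9]
eef_rot: [-0.001, 1.0, -0.001, -0.001]
force: [1.5, -0.1, 1.0]
gripper_width: 70.2
finger_force: 0.0
```

Run:
```python
from h import *
s=bot.sense();print(s["t"],s["ee_pos"])
p=blob("wrist",(408,-184.3),26,13,20)
print(hexang(p,13,20))
q=p[:,:2]-(p[:,:2].min(0)+p[:,:2].max(0))/2
h=cv2.convexHull(q.astype(np.float32).reshape(-1,1,2))
z=(h[:,0,0]+1j*h[:,0,1]); 
t=np.linspace(0,2*np.pi,720);r=np.array([np.max(q@[np.cos(a),np.sin(a)]) for a in t])
c=np.sum(r*np.exp(6j*t));print("corner phase deg",np.degrees(np.angle(c))*-1/6 if False else np.degrees(np.angle(np.sum(r*np.exp(6j*t))))/6,abs(c)/len(t))
```

```text
10.6667 [ 384.24866354 -184.27609709  170.86015648]
wrist (408, -184.3) n 500 z [15.7 16.8 17.8] mid [ 408.9 -183.4] mean [ 409.1 -183.4   16.8] circ 17.0 [ 408.6 -183.3]
((np.float64(30.040215837086407), np.float64(81.0)), [33.2, 31.4, 32.1, 33.4, 32.7, 31.0, 31.8, 33.8, 33.5, 31.3, 32.1, 33.7])
corner phase deg -9.634472258291604 0.3708491400696334
```

>>> carry_out:
  motion:
    - [[12.3,-0.4,10,0,0.6],[12.3,-0.5,25,0,0.6],[0,0,25,0.083,0.6],[0,0,30,0.083,0.6],[0,0,30,0,0.6],[0,0,25,0,0.6],[0,0,13,0,0.6],[0,0,8,0,0.6],[0,0,0,0,0.6],[0,0,0,0,0.6]]

```text
t: 11.55
ee_pos: [409.7, -183.1, 6.1]
eef_rot: [0.0, 0.997, -0.083, 0.0]
force: [0.1, 0.2, -0.4]
gripper_width: 52.4
finger_force: 0.0
```

>>> carry_out:
  motion:
    - [[0,0,0,0,0.15],[0,0,0,0,0.15],[0,0,0,0,0.15],[0,0,0,0,0.15],[0,0,0,0,0.15],[0,0,0,0,0.15]]

```text
t: 12.05
ee_pos: [409.5, -183.4, 6.4]
eef_rot: [0.0, 0.997, -0.084, 0.001]
force: [-0.6, 1.0, 7.4]
gripper_width: 30.3
finger_force: 15.0
```

>>> carry_out:
  motion:
    - [[0,0,-15,0,0.15],[0,0,-35,0,0.15],[0,0,-40,0,0.15],[0,0,-40,-0.083,0.15],[0,0,-35,-0.083,0.15],[10,-25,-15,0,0.15],[14,-36,0,0,0.15],[14,-36,0,0,0.15],[14,-36,0,0,0.15],[14,-36,0,0,0.15]]

```text
t: 12.88
ee_pos: [475.3, -12.6, 186.2]
eef_rot: [0.0, 1.0, -0.001, 0.0]
force: [0.4, 0.1, -0.2]
gripper_width: 30.1
finger_force: 15.0
```

>>> carry_out:
  motion:
    - [[14,-36,0,0,0.15],[14,-36,0,0,0.15],[14,-36,0,0,0.15],[14,-36,0,0,0.15],[5,-8,0,0,0.15],[0,0,0,0,0.15],[0,0,0,0,0.15]]

```text
t: 13.47
ee_pos: [535.6, 137.4, 185.3]
eef_rot: [0.0, 1.0, 0.0, -0.001]
force: [-0.0, 1.4, -1.2]
gripper_width: 30.0
finger_force: 15.0
```

Run:
```python
from h import *
s=bot.sense();print(s["t"],s["ee_pos"],s["gripper_width"]);z=s["ee_pos"][2]
blob("wrist",s["ee_pos"],20,z+6,z+16)
im,d=bot.camera("wrist");cv2.imwrite("pics/w4.png",im[:,:,::-1])
blob("wrist",(585.4,136.6),28,23,31)
blob("wrist",(585.4,136.6),10,34,45)
```

```text
13.4667 [535.58143939 137.37816067 185.28620282] 29.984146109633446
wrist [535.58143939 137.37816067 185.28620282] n 1874 z [193.6 194.9 195.8] mid [534.7 137.4] mean [535.5 137.4 194.9] circ 19.3 [536.9 137.4]
wrist (585.4, 136.6) n 966 z [26.1 27.1 28.1] mid [585.3 136.6] mean [585.5 136.8  27.1] circ 21.1 [585.  136.9]
wrist (585.4, 136.6) n 53 z [35.1 36.9 39.3] mid [585.8 136.7] mean [585.9 136.5  37.1] circ 4.3 [585.8 136.4]
```

View pics/w4.png

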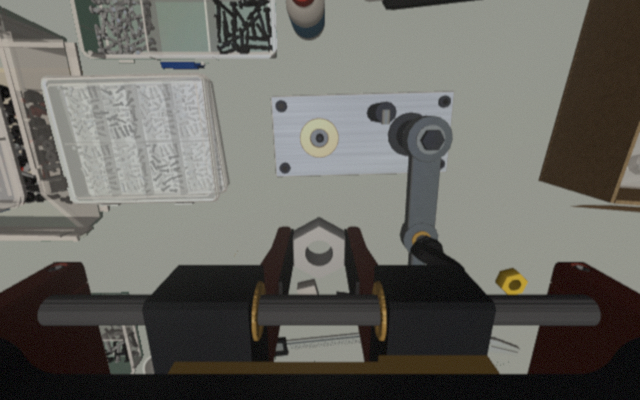

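The ring sits round the pin at (319,138), and the nut is held level and centred in the fingers at (318,252). I'll lower the nut over the pin.

>>> carry_out:
  motion:
    - [[16.7,0.2,0,0,0.15],[16.7,0.2,10,0,0.15],[16.7,0.3,25,0,0.15],[0,0,35,0,0.15],[0,0,35,0,0.15],[0,0,20,0,0.15],[0,0,7,0,0.15],[0,0,0,0,0.15],[0,0,0,0,0.15]]

```text
t: 14.42
ee_pos: [586.9, 136.4, 54.5]
eef_rot: [-0.0, 1.0, -0.001, 0.0]
force: [0.4, 0.1, 0.1]
gripper_width: 30.2
finger_force: 15.0
```

>>> carry_out:
  motion:
    - [[0,0,4,0,0.15],[0,0,4,0,0.15],[0,0,4,0,0.15],[0,0,4,0,0.15],[0,0,2,0,0.15],[0,0,0,0,0.15],[0,0,0,0,0.15]]

```text
t: 15.0
ee_pos: [586.4, 137.0, 35.5]
eef_rot: [0.0, 1.0, -0.001, -0.0]
force: [-0.2, 0.4, -0.0]
gripper_width: 30.3
finger_force: 15.0
```

>>> carry_out:
  motion:
    - [[-0.8,0,1.5,0,0.15],[0,0,0.5,0,0.15],[0,0,0,0,0.15],[0,0,0,0,0.55],[0,0,0,0,0.55],[0,0,0,0,0.55],[0,0,0,0,0.55],[0,0,-15,0,0.55],[0,0,-35,0,0.55],[0,0,-40,0,0.55]]

```text
t: 15.83
ee_pos: [583.6, 136.5, 122.4]
eef_rot: [0.001, 1.0, -0.001, -0.003]
force: [0.8, -0.4, 0.3]
gripper_width: 48.2
finger_force: 0.0
```

>>> carry_out:
  motion:
    - [[0,0,-40,0,0.55],[-25,0,-25,0,0.55],[-25,0,0,0,0.5],[0,0,0,0,0.5],[0,0,0,0,0.5]]

```text
t: 16.25
ee_pos: [534.9, 137.0, 189.2]
eef_rot: [-0.0, 1.0, -0.0, 0.0]
force: [-0.5, -0.1, -0.6]
gripper_width: 43.7
finger_force: 0.0
```

Run:
```python
from h import *
s=bot.sense();print(s["t"],s["ee_pos"],s["gripper_width"])
blob("wrist",(585.4,136.6),24,37,50)
blob("wrist",(585.4,136.6),28,23,31)
for r in (24,): 
    p=blob("wrist",(589-140,36),60,60,80)
im,d,o=look("top",["thumb_grip","swing_tip"])
p=pts("top",d,d>0);k=(p[:,2]>55)&(p[:,2]<85)&(abs(p[:,1]-33)<40)&(p[:,0]<580)&(p[:,0]>420)
q=p[k];print("arm",len(q),q[:,:2].min(0),q[:,:2].max(0));
for a in range(420,580,20):
    g=q[(q[:,0]>=a)&(q[:,0]<a+20)]
    if len(g):print(a,np.round([g[:,1].min(),g[:,1].max()],0),len(g))
k=(p[:,2]>95)&(p[:,2]<140)&(np.hypot(p[:,0]-488,p[:,1]-32)<50);g=p[k]
print(cv2.minAreaRect(g[:,:2].astype(np.float32).reshape(-1,1,2)),np.percentile(g[:,2],[5,50,95]))
```

```text
16.25 [534.88853885 137.01331973 189.24954696] 43.65704319830492
wrist (585.4, 136.6) n 568 z [40.9 42.6 43.5] mid [585.5 138.2] mean [585.8 137.7  42.3] circ 17.1 [585.7 137.7]
wrist (585.4, 136.6) n 446 z [25.6 26.7 27.8] mid [585.6 136.6] mean [588.1 135.3  26.7] circ 20.9 [585.3 136.8]
wrist (449, 36) n 834 z [68.9 74.5 76. ] mid [483.4  35.4] mean [491.3  38.7  73.6] circ 28.7 [481.7  35.9]
swing_tip 0.86 px [303. 199.] n 955 med [530.  33.  76.] top 124 topmid [488.4  32.  124.7] mean [487.7  31.4 126.5] ext [27. 41.  7.]
arm 649 [434.93333499  14.97237846] [579.9675142   49.82859821]
420 [23. 39.] 18
440 [23. 39.] 70
460 [19. 46.] 72
480 [15. 48.] 28
500 [20. 47.] 106
520 [20. 47.] 115
540 [20. 47.] 109
560 [16. 50.] 131
((488.26123046875, 32.42802810668945), (48.3493766784668, 21.577077865600586), 46.104949951171875) [101.71130695 127.05767711 131.23646508]
```

The nut lies flat on the ring (top at z≈43, about 1 mm off-centre). Next I pinch the arm's tab at radius 144 and swing it about the pivot.

>>> carry_out:
  motion:
    - [[-18.2,21.2,0,0,0.45],[-18.2,21.2,0,0,0.45],[-18.2,21.3,0,0,0.45],[-18.2,21.3,0,0,0.45],[-18.2,21.3,0,0,0.45],[0,0,10,-0.04,0.45],[0,0,20,0,0.45],[0,0,20,0,0.45],[0,0,0,0,0.45],[0,0,0,0,0.45]]

```text
t: 17.38
ee_pos: [444.0, 30.7, 137.9]
eef_rot: [0.0, 1.0, 0.019, -0.001]
force: [0.3, 0.7, 0.1]
gripper_width: 39.7
finger_force: 0.0
```

Run:
```python
from h import *
s=bot.sense();print(s["t"],s["ee_pos"],s["eef_rot"],s["qpos"],s["gripper_width"])
p=blob("top",(470,32),48,64,80)
q=p[(p[:,0]<464)];print("tab",q.min(0),q.max(0))
```

```text
17.3833 [443.99100194  30.68827592 137.93405661] [ 2.60892399e-05  9.99812818e-01  1.92922461e-02 -1.46176254e-03] [4.22572302e-02 2.98046240e-01 2.07721657e+00 2.15131143e-05
 7.69253797e-01 1.57445115e+00] 39.696747014396884
few 0Traceback (most recent call last):
  File "<stdin>", line 4, in <module>
    return umr_minimum(a, axis, None, out, keepdims, initial, where)
ValueError: zero-size array to reduction operation minimum which has no identity
```

Joint 6 would run out of range during the sweep, so I'll turn the wrist by half a turn first.

>>> carry_out:
  motion:
    - [[0,0,0,-0.124,0.45],[0,0,0,-0.124,0.45],[0,0,0,-0.124,0.45],[0,0,0,-0.124,0.45],[0,0,0,-0.124,0.45],[0,0,0,-0.124,0.45],[0,0,0,-0.124,0.45],[0,0,0,-0.124,0.45],[0,0,0,-0.124,0.45],[0,0,0,-0.124,0.45]]

```text
t: 18.27
ee_pos: [445.6, 31.0, 139.9]
eef_rot: [0.001, 0.801, 0.599, 0.001]
force: [0.3, 0.3, -0.7]
gripper_width: 39.7
finger_force: 0.0
```

>>> carry_out:
  motion:
    - [[0,0,0,-0.124,0.45],[0,0,0,-0.124,0.45],[0,0,0,-0.124,0.45],[0,0,0,-0.124,0.45],[0,0,0,-0.124,0.45],[0,0,0,-0.124,0.45],[0,0,0,-0.124,0.45],[0,0,0,-0.124,0.45],[0,0,0,-0.124,0.45],[0,0,0,-0.124,0.45]]

```text
t: 19.1
ee_pos: [445.6, 31.0, 139.9]
eef_rot: [0.001, 0.303, 0.953, 0.0]
force: [-0.4, 0.5, 0.6]
gripper_width: 39.6
finger_force: 0.0
```

>>> carry_out:
  motion:
    - [[0,0,0,-0.124,0.45],[0,0,0,-0.124,0.45],[0,0,0,-0.124,0.45],[0,0,0,-0.124,0.45],[0,0,0,-0.124,0.45],[0,0,15,-0.04,0.45],[0,0,15,0,0.45],[0,0,15,0,0.45],[0,0,0,0,0.45],[0,0,0,0,0.45]]

```text
t: 19.93
ee_pos: [444.9, 30.9, 94.1]
eef_rot: [-0.0, -0.019, 1.0, 0.0]
force: [0.5, 0.4, -0.4]
gripper_width: 39.3
finger_force: 0.0
```

>>> carry_out:
  motion:
    - [[0,0,15,0,0.45],[0,0,12,0,0.45],[0,0,5,0,0.45],[0,0,0,0,0.1],[0,0,0,0,0.1],[0,0,0,0,0.1],[0,0,0,0,0.1],[0,0,0,0,0.1],[0,0,0,0,0.1]]
  squeeze: 12

```text
t: 20.68
ee_pos: [445.1, 30.9, 62.4]
eef_rot: [0.001, -0.019, 1.0, 0.0]
force: [-0.7, 1.3, 7.5]
gripper_width: 18.5
finger_force: 12.0
```

>>> carry_out:
  motion:
    - [[-0.3,8.6,0,0.06,0.1],[-1,17.2,0,0.12,0.1],[-1,17.2,0,0.12,0.1],[-1,17.2,0,0.12,0.1],[-1,17.2,0,0.12,0.1],[-1,17.2,0,0.12,0.1]]

```text
t: 21.18
ee_pos: [472.8, 120.6, 62.5]
eef_rot: [0.001, 0.309, 0.951, 0.0]
force: [5.8, -7.4, 2.1]
gripper_width: 18.4
finger_force: 12.0
```

>>> carry_out:
  motion:
    - [[-1,17.2,0,0.12,0.1],[-1,17.2,0,0.12,0.1],[-1,17.2,0,0.12,0.1],[-1,17.2,0,0.12,0.1],[-1,17.2,0,0.12,0.1],[-1,17.2,0,0.12,0.1],[-0.3,8.6,0,0.06,0.1],[0,0,0,0,0.1]]

```text
t: 21.85
ee_pos: [566.6, 177.1, 62.5]
eef_rot: [0.001, 0.646, 0.763, 0.001]
force: [2.5, -6.7, 6.6]
gripper_width: 18.3
finger_force: 12.0
```

>>> carry_out:
  motion:
    - [[-0.3,7,0,0.05,0.1],[-0.1,5,0,0.035,0.1],[0,3,0,0.02,0.1],[0,2,0,0.01,0.1],[0,2,0,0,0.1],[0,0,0,0,0.1]]

```text
t: 22.35
ee_pos: [583.2, 178.7, 62.4]
eef_rot: [0.001, 0.688, 0.726, -0.0]
force: [-1.0, -6.1, 5.7]
gripper_width: 18.4
finger_force: 12.0
```

>>> carry_out:
  motion:
    - [[0,2,0,0.01,0.1],[0,1.5,0,0.01,0.1],[0,1.5,0,0,0.1],[0,0,0,0,0.1],[0,0,0,0,0.1]]

```text
t: 22.77
ee_pos: [584.5, 178.7, 62.2]
eef_rot: [-0.002, 0.695, 0.719, -0.003]
force: [-11.2, -4.5, 14.9]
gripper_width: 18.4
finger_force: 12.0
```

The arm is at its stop: force built to -11 N in x with little motion. I'll release, rise and look at the wing.

>>> carry_out:
  motion:
    - [[0,0,0,0,0.45],[0,0,0,0,0.45],[0,0,0,0,0.45],[0,0,-15,0,0.45],[0,0,-35,0,0.45],[0,0,-40,0,0.45],[0,0,-40,0,0.45],[-20,0,-20,0,0.45],[-30,0,0,0,0.45],[-30,0,0,0,0.45]]

```text
t: 23.6
ee_pos: [591.8, 100.1, 214.0]
eef_rot: [0.002, 0.695, 0.719, 0.002]
force: [-0.1, 0.4, -0.4]
gripper_width: 39.4
finger_force: 0.0
```

>>> carry_out:
  motion:
    - [[0,0,0,0,0.45],[0,0,0,0,0.45]]

```text
t: 23.77
ee_pos: [590.6, 99.0, 211.8]
eef_rot: [0.0, 0.696, 0.718, 0.0]
force: [-0.5, -0.1, -0.2]
gripper_width: 39.2
finger_force: 0.0
```

Run:
```python
from h import *
s=bot.sense();print(s["t"],s["ee_pos"],s["eef_rot"],s["qpos"])
im,d=bot.camera("wrist");cv2.imwrite("pics/w5.png",im[:,:,::-1])
g=blob("wrist",(586,137),32,108,140)
print(cv2.minAreaRect(g[:,:2].astype(np.float32).reshape(-1,1,2)))
q=g[:,:2]-g[:,:2].mean(0);w,v=np.linalg.eigh(q.T@q);print("long axis deg",np.degrees(np.arctan2(v[1,1],v[0,1])),np.sqrt(w/len(q)))
a=blob("wrist",(586,137+32),26,64,80);print("tip-x",a[:,0].min(),a[:,0].max())
im,d=bot.camera("top")
g=blob("top",(586,137),32,112,140)
if len(g)>9:
  print(cv2.minAreaRect(g[:,:2].astype(np.float32).reshape(-1,1,2)))
```

```text
23.7667 [590.64619095  99.01148186 211.84281161] [8.36996912e-05 6.96254221e-01 7.17795226e-01 2.55933285e-04] [1.46124284e-01 3.97330628e-01 1.69858490e+00 2.06704937e-04
 1.04516914e+00 1.15555854e-01]
wrist (586, 137) n 789 z [118.6 127.5 128.8] mid [585.6 137.3] mean [585.1 137.8 125.6] circ 25.1 [585.7 136.9]
((585.5785522460938, 136.44699096679688), (10.245229721069336, 49.897708892822266), 63.02530288696289)
long axis deg 153.04181861250902 [ 3.16620129 13.57700137]
wrist (586, 169) n 822 z [72.9 74.2 75.4] mid [585.9 167.7] mean [584.6 166.7  74.1] circ 24.2 [586.2 167.2]
tip-x 572.1966866598532 598.7494015624322
few 0
```

View pics/w5.png

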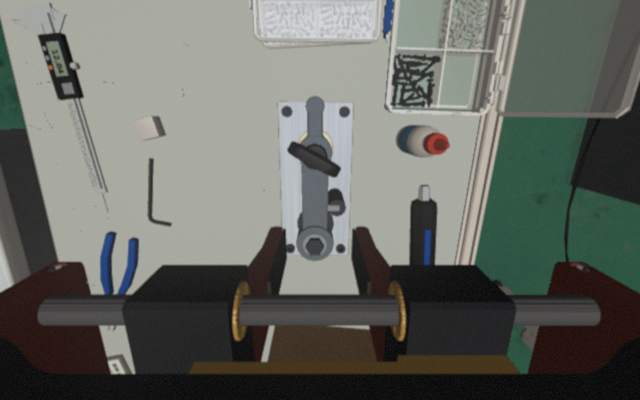

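The arm is closed with the wing at (314,157). It measures 50 × 10 mm, centre (585.7, 136.7), long axis at 153°, about 1.07 rad anticlockwise from the tool. I'll grip the wing.

>>> carry_out:
  motion:
    - [[18.9,-1.8,0,0,0.45],[18.9,-1.9,0,0,0.45],[0,0,0,-0.119,0.45],[0,0,0,-0.119,0.45],[0,0,0,-0.119,0.45],[0,0,0,-0.119,0.45],[0,0,0,-0.119,0.45],[0,0,0,-0.119,0.45],[0,0,10,-0.119,0.45],[0,0,15,-0.119,0.45]]

```text
t: 24.85
ee_pos: [586.4, 139.0, 187.6]
eef_rot: [0.001, 0.285, 0.958, 0.001]
force: [-0.4, -0.2, -0.2]
gripper_width: 39.4
finger_force: 0.0
```

>>> carry_out:
  motion:
    - [[0,0,15,-0.119,0.45],[0,0,15,0,0.45],[0,0,10,0,0.45],[0,0,5,0,0.45],[0,0,0,0,0.45],[0,0,0,0,0.45]]

```text
t: 25.35
ee_pos: [585.6, 138.0, 141.8]
eef_rot: [-0.0, 0.231, 0.973, 0.0]
force: [0.1, 1.3, 0.7]
gripper_width: 39.6
finger_force: 0.0
```

>>> carry_out:
  motion:
    - [[-0.6,-1.2,12,0,0.45],[0,0,15,0,0.45],[0,0,9,0,0.45],[0,0,0,0,0.45],[0,0,0,0,0],[0,0,0,0,0],[0,0,0,0,0],[0,0,0,0,0],[0,0,0,0,0],[0,0,0,0,0]]
  squeeze: 15

```text
t: 26.18
ee_pos: [585.5, 136.0, 106.2]
eef_rot: [0.0, 0.231, 0.973, -0.0]
force: [-0.8, -2.9, 3.5]
gripper_width: 10.4
finger_force: 15.0
```

>>> carry_out:
  motion:
    - [[0,0,0.05,0.06,0],[0,0,0.11,0.12,0],[0,0,0.11,0.12,0],[0,0,0.11,0.12,0],[0,0,0.11,0.12,0],[0,0,0.11,0.12,0],[0,0,0.11,0.12,0],[0,0,0.11,0.12,0],[0,0,0.11,0.12,0],[0,0,0,0,0]]
  squeeze: 20

```text
t: 27.02
ee_pos: [585.6, 136.0, 105.2]
eef_rot: [0.0, 0.678, 0.735, -0.0]
force: [-0.4, -3.5, 4.0]
gripper_width: 9.7
finger_force: 20.0
```

>>> carry_out:
  motion:
    - [[0,0,0.11,0.12,0],[0,0,0.11,0.12,0],[0,0,0.11,0.12,0],[0,0,0.11,0.12,0],[0,0,0.11,0.12,0],[0,0,0.11,0.12,0],[0,0,0.11,0.12,0],[0,0,0.11,0.12,0],[0,0,0,0,0]]

```text
t: 27.77
ee_pos: [585.7, 135.9, 104.3]
eef_rot: [0.0, 0.94, 0.34, 0.0]
force: [-0.9, -4.4, 5.0]
gripper_width: 10.0
finger_force: 20.0
```

Run:
```python
from h import *
s=bot.sense();y=2*np.arctan2(s["eef_rot"][2],s["eef_rot"][1]);print(s["t"],s["ee_pos"],"yaw",y,s["qpos"][5],s["force"],s["wrist_torque"],s["joint_efforts"][5],s["gripper_width"])
```

```text
27.7667 [585.72114929 135.93933425 104.32910215] yaw 0.6941594621021503 1.0857522251424103 [-0.92385475 -4.35644541  4.96262618] [-0.97176072  0.0955526  -0.02772164] 1.6409200429916382 10.008325878702339
```

>>> carry_out:
  motion:
    - [[0,0,0.06,0.06,0],[0,0,0.06,0.06,0],[0,0,0.06,0.06,0],[0,0,0,0,0]]

```text
t: 28.1
ee_pos: [585.7, 136.0, 104.1]
eef_rot: [0.0, 0.967, 0.257, 0.0]
force: [-0.7, -4.2, 5.4]
gripper_width: 9.8
finger_force: 20.0
```

```bash
cat > y.py <<'E'
from h import *
s=bot.sense();y=2*np.arctan2(s["eef_rot"][2],s["eef_rot"][1]);print(s["t"],np.round(s["ee_pos"],1),"yaw",y,"q6",s["qpos"][5],s["force"],s["wrist_torque"],s["joint_efforts"][5],s["gripper_width"])
E
python3 y.py
```

```text
28.1 [585.7 136.  104.1] yaw 0.5189796572946194 q6 1.2610656445893877 [-0.71574712 -4.21838085  5.37779625] [-1.00268361  0.12675916 -0.06041955] 0.7265615835785866 9.75212260665633
```

>>> carry_out:
  motion:
    - [[0,0,0.05,0.05,0],[0,0,0.05,0.05,0],[0,0,0.05,0.05,0],[0,0,0,0,0]]

```text
t: 28.43
ee_pos: [585.7, 135.9, 104.0]
eef_rot: [0.0, 0.983, 0.184, 0.0]
force: [-1.3, -4.8, 5.7]
gripper_width: 9.9
finger_force: 20.0
```

```bash
python3 y.py
```

```text
28.4333 [585.7 135.9 104. ] yaw 0.36952274890881986 q6 1.4105055097806862 [-1.27253935 -4.77452446  5.68912749] [-0.96940229  0.0755651  -0.04632143] 0.6083936244249344 9.92705663240496
```

>>> carry_out:
  motion:
    - [[0,0,0.05,0.05,0],[0,0,0.05,0.05,0],[0,0,0.05,0.05,0],[0,0,0,0,0]]

```text
t: 28.77
ee_pos: [585.7, 135.9, 104.0]
eef_rot: [0.0, 0.994, 0.11, 0.0]
force: [-0.9, -4.7, 5.7]
gripper_width: 10.1
finger_force: 20.0
```

```bash
python3 y.py
```

```text
28.7667 [585.7 135.9 104. ] yaw 0.21954554359908574 q6 1.5604842233667675 [-0.87373968 -4.66302055  5.72696772] [-1.01224177  0.20585233 -0.06647586] 0.603422038257122 10.093904948086857
```

>>> carry_out:
  motion:
    - [[0,0,0.04,0.04,0],[0,0,0.04,0.04,0],[0,0,0.04,0.04,0],[0,0,0,0,0]]

```text
t: 29.1
ee_pos: [585.7, 135.9, 103.9]
eef_rot: [0.0, 0.999, 0.05, 0.0]
force: [-0.9, -5.4, 6.6]
gripper_width: 9.9
finger_force: 20.0
```

```bash
python3 y.py
```

```text
29.1 [585.7 135.9 103.9] yaw 0.10009468184837654 q6 1.6799818513724025 [-0.9130697  -5.4028278   6.64607109] [-1.05030828  0.24852292 -0.03628394] 0.4969900846481323 9.88476356375094
```

>>> carry_out:
  motion:
    - [[0,0,0.04,0.04,0],[0,0,0.04,0.04,0],[0,0,0.04,0.04,0],[0,0,0,0,0]]

```text
t: 29.43
ee_pos: [585.7, 136.0, 103.9]
eef_rot: [0.0, 1.0, -0.01, 0.0]
force: [-1.9, -4.0, 8.1]
gripper_width: 10.2
finger_force: 20.0
```

```bash
python3 y.py
```

```text
29.4333 [585.7 136.  103.9] yaw -0.019046960146331497 q6 1.79933629806549 [-1.90893913 -4.01006505  8.14741458] [-0.83305093  0.35488024  0.42906513] 0.9700434654951096 10.24117775980563
```

>>> carry_out:
  motion:
    - [[0,0,0.04,0.04,0],[0,0,0.04,0.04,0],[0,0,0.04,0.04,0],[0,0,0,0,0]]

```text
t: 29.77
ee_pos: [586.2, 136.2, 103.9]
eef_rot: [0.0, 0.998, -0.069, 0.001]
force: [-0.1, -4.8, 6.2]
gripper_width: 11.7
finger_force: 21.7
```

```bash
python3 y.py
```

```text
29.7667 [586.2 136.2 103.9] yaw -0.13875858220095164 q6 1.919166075146653 [-0.11062104 -4.84648115  6.21717386] [-0.6427485   0.09749695  0.56912444] 1.0446244105696678 11.731300207500732
```

The screw is seated: torque jumped to 0.43–0.57 N m and the wing started slipping in the pads, so the seat is at yaw ≈ -0.03. I'll hold briefly, then back off to yaw ≈ 1.54.

>>> carry_out:
  motion:
    - [[0,0,0,0,0],[0,0,0,0,0],[0,0,-0.05,-0.06,0],[0,0,-0.11,-0.12,0],[0,0,-0.11,-0.12,0],[0,0,-0.11,-0.12,0],[0,0,-0.11,-0.12,0],[0,0,-0.11,-0.12,0],[0,0,-0.11,-0.12,0],[0,0,-0.11,-0.12,0]]

```text
t: 30.6
ee_pos: [585.9, 136.3, 104.3]
eef_rot: [0.0, 0.927, 0.374, 0.001]
force: [-0.0, -3.5, 4.8]
gripper_width: 10.0
finger_force: 20.0
```

>>> carry_out:
  motion:
    - [[0,0,-0.11,-0.12,0],[0,0,-0.11,-0.12,0],[0,0,-0.11,-0.12,0],[0,0,-0.11,-0.12,0],[0,0,-0.11,-0.12,0],[0,0,-0.11,-0.12,0],[0,0,-0.05,-0.06,0],[0,0,0,0,0],[0,0,0,0,0],[0,0,0,0,0]]

```text
t: 31.43
ee_pos: [585.5, 136.4, 105.0]
eef_rot: [0.0, 0.717, 0.697, 0.0]
force: [-0.7, -2.7, 5.7]
gripper_width: 10.2
finger_force: 20.0
```

```bash
python3 y.py
python3 - <<'E'
from h import *
im,d=bot.camera("wrist");cv2.imwrite("pics/w6.png",im[:,:,::-1])
im,d=bot.camera("side");cv2.imwrite("pics/s2.png",cv2.resize(im[140:260,240:400,::-1],(800,600),interpolation=2))
E
```

```text
31.4333 [585.5 136.4 105. ] yaw 1.5420367450824872 q6 0.23774465945773274 [-0.73658555 -2.70512783  5.71890184] [-0.4221949   0.23664781  0.01638942] 0.042166634229943156 10.18287762506002
```

View pics/w6.png

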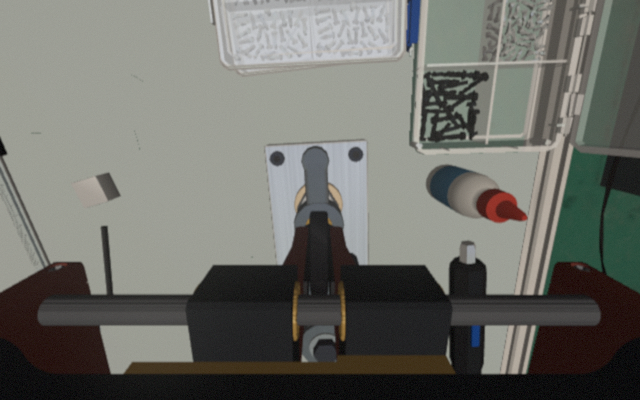

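View pics/s2.png

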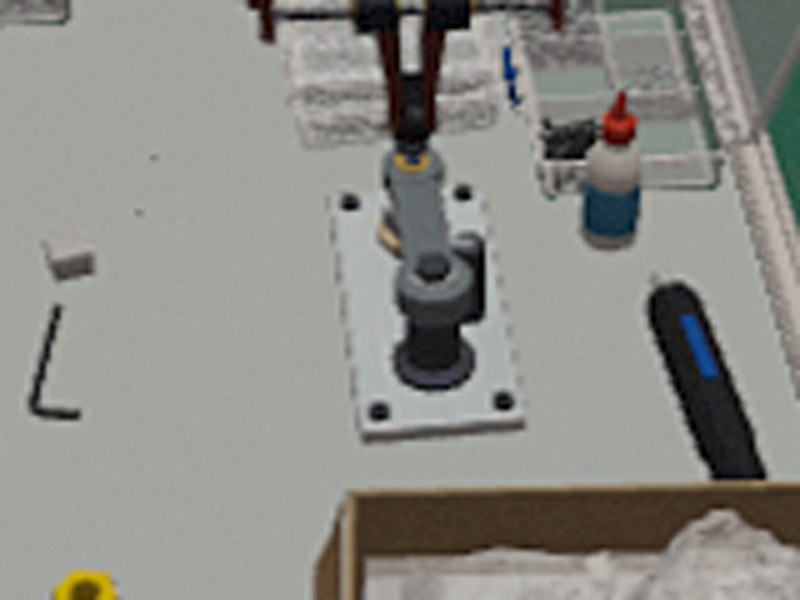

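The wing is held squarely between the pads at (318,240), the arm lies along the plate against its stop, and the bystanders are in place. Handing in.

```bash
python3 -c "
from workcell import bot
print(bot.hand_in())"
```

```text
the job is handed in; nothing more can be done
None
```

I handed the job in at about 31.5 s, and the hand-in gave no verdict: ring and nut are on the pin, the arm is at its stop, and the gripper holds the thumbscrew about a quarter turn back from its seat (seat angle inferred from the torque rise, foot clearance not measured).

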